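Load the mantelpiece memo holder and close its gate

ROBOT

A 6-joint arm with a two-finger parallel gripper is mounted at the origin on the work surface. World frame = base frame: x ahead of the robot, y to its left, z up, the work surface at z = 0. Lengths are in mm, angles in rad, forces in N, time in s.
With the tool pointing down it reaches from about 275 to 825 mm from the base axis. Payload 5.2 kg.
Tool frame: the origin (TCP) lies at the very end of the fingers, on their centre line; the grasp point (between the pads) lies 19 mm behind it; z points along the fingers, y is the line along which they close (so a half turn about z gives the same grasp; the last joint's range is limited). The gripper opens to 93 mm and grips with 3 to 60 N. Pads are 15 mm wide; open, the fingers measure 128 mm over their backs; the gripper's body (75 mm by 188 mm) begins 65 mm behind the grasp point.
Start: joints at [0.916, 0.259, 1.535, -0, 1.348, -0.203], TCP at [240.102, 494.829, 218.653] pointing down, gripper open.
Joint ranges: [-3.14, 3.14], [-0.91, 2.08], [0.19, 2.58], [-1.22, 4.36], [0.22, 2.71], [-3.12, 3.12]. Speed limits (rad/s): [2.57, 2.57, 3.14, 3.14, 3.14, 3.14].

INTERFACE

Orientations are given as [roll, pitch, yaw] about the fixed x, y, z axes, in that order (R = Rz(yaw) Ry(pitch) Rx(roll)).
In Python, from bench import robot gives the robot as it stands. The module is installed in compiled form; this text tells all that it offers. Calls block until the motion is done:
- robot.move_ptp(position, orientation): joint-space move of the TCP to a pose.
- robot.move_linear(position, ori=None, speed=150, f_stop=None): straight line of the TCP; ori=None keeps the orientation; speed is the mean speed in mm/s. With f_stop (N) it stops when the force on the tool has changed by that much, and returns True; else False.
- robot.move_j(angles): joint-space move.
- robot.move_gripper(opening): opening from 0.0 (shut) to 1.0 (fully open); the grip force is fixed at half the most; returns when the fingers have stopped.
- robot.sleep(seconds).
- robot.inverse_kinematics(position, orientation): joint angles nearest the present ones, or None.
- robot.get_image(name): name is "scene" or "top" or "wrist"; returns a dict with "img" (420x560x3 uint8, blue, green, red), "fovy" (degrees; the focal length in pixels is half the picture's height over the tangent of half this angle, whatever the lens; pixels are square), "cx", "cy" (the principal point, pixels), "eye" and "orientation" of the camera in the world. Camera axes: x right, y down, z forward; pixel columns grow to the right and rows downward; lengths in mm; the calibration is good to about 2 mm. A picture is of the moment at which its call begins. There is no depth.
A pose or a line that the arm cannot do raises robot.MotionError and nothing moves.
- robot.hand_in(): hands the job in; it is judged then, once.
Readings, each from a call of its own:
- robot.current_t(): time.
- robot.current_qpos(): joint angles.
- robot.current_joint_vel(): joint speeds.
- robot.current_joint_efforts(): joint torques, N m.
- robot.current_tcp_pos(): TCP position.
- robot.current_eef_rot(): TCP orientation.
- robot.current_contact_force(): force on the tool from outside, world axes, zero at the start.
- robot.current_ft_torque(): the same for the moment, N m.
- robot.current_gripper_width(): opening from 0.0 (shut) to 1.0 (fully open).
- robot.current_finger_force(): force on a finger pad.
Only numpy, scipy, OpenCV 4.12 (cv2) and the standard library are available. Lean on these libraries where they do the work, as an engineer would, in place of code of your own. Each camera call takes 0.05 s, during which the arm holds its last target. There are 200 camera calls.

TASK

Lower the black gate of the memo holder fully by rolling its thumbwheel with a fingertip, then slide every memo tile that is lying about along the deck under the clip of its own colour, letting the tile's edge lift the clip, straight and flat and right up to the stop wall. When all are in, roll the wheel the other way until the gate is fully up and let go. Move the gate only by its wheel, do not lift the clips with the fingers, and leave the cup, jar and dinosaur where they are.

Things in the scene. Friction and masses are not known exactly. Their poses are not given: they have to be found in the camera images.
- holder: Fixed memo holder: bamboo deck 116 (x) x 342 (y) mm, top 18 mm up, four lanes side by side along y. Origin on the mantelpiece, mid-way along the deck's x; +x goes from the open front (robot side) to the stop wall (inner face x = +48 mm, 16 mm above the deck), topped with each lane's colour. At the front, x = -46 to -53 mm, runs the gate. Black wheel housing 90 x 66 x 50 mm high at the +y end, centre y = +193 mm.
- wheel (a joint): Angle (rad, stops at 0 and 3.0) of the ribbed rubber thumbwheel, 56 mm across, 20 mm wide, axle along the holder's y. It cannot be pinched: drag a fingertip over its top (2 N of drag turns it, a press of 4 to 8 N grips it, it stays where left). Rolling its top towards the holder's +x increases the angle and raises the gate. 0: gate fully down; 3.0: fully up.
- wheel_top (a point): Topmost point of the thumbwheel's rim, middle of its width, 62 mm above the mantelpiece, 12 mm above the housing. Axes as the holder's; it does not turn. Beside it an orange pointer runs 48 mm along a grey scale: at the white mark (-x end) the gate is fully down, at the blue mark (+x end) fully up.
- gate (a joint): Height (m) of the black retaining gate, a bar 334 mm long and 6 mm thick along the deck's front edge, geared to the wheel at 4 mm per rad. At 0 its top is 1 mm below the deck, so tiles slide in over it; at 0.012 it stands 11 mm above the deck and shuts them in.
- tile_blue_c (a point): Centre (half-way up) of the blue memo tile: a stiff flat tile 90 (its x) x 50 (its y) x 7 mm, 35 g, blue with a white paper panel on top; starts flat on the mantelpiece. May be absent. Either end may go first.
- home_blue (a point): Point fixed on the holder, axes as the holder's: the centre of the blue tile when it lies flat on the deck in the blue lane, long side along x, far end against the stop wall, under the blue clip; its near end is then 4.5 mm inside the line of the gate. Lanes are 82 mm apart.
- clip_blue (a joint): Lift angle (rad, 0 at rest, limit 0.7) of the blue lane's chrome clip, 40 mm wide, blue patch, hinged on the stop wall, pressing down with about 2 N. At rest its nip is 4 mm above the deck, 26 mm before the stop wall; its front lip, 43 mm before that wall, flares to 11 mm above the deck, so a tile sliding in (3 to 10 N) lifts it. About 0.1 with a tile beneath.
- tile_yellow_c (a point): Centre (half-way up) of the yellow memo tile: a stiff flat tile 90 (its x) x 50 (its y) x 7 mm, 35 g, yellow with a white paper panel on top; starts flat on the mantelpiece. May be absent. Either end may go first.
- home_yellow (a point): Point fixed on the holder, axes as the holder's: the centre of the yellow tile when it lies flat on the deck in the yellow lane, long side along x, far end against the stop wall, under the yellow clip; its near end is then 4.5 mm inside the line of the gate. Lanes are 82 mm apart.
- clip_yellow (a joint): Lift angle (rad, 0 at rest, limit 0.7) of the yellow lane's chrome clip, 40 mm wide, yellow patch, hinged on the stop wall, pressing down with about 2 N. At rest its nip is 4 mm above the deck, 26 mm before the stop wall; its front lip, 43 mm before that wall, flares to 11 mm above the deck, so a tile sliding in (3 to 10 N) lifts it. About 0.1 with a tile beneath.
- tile_red_c (a point): Centre (half-way up) of the red memo tile: a stiff flat tile 90 (its x) x 50 (its y) x 7 mm, 35 g, red with a white paper panel on top; starts flat on the mantelpiece. May be absent. Either end may go first.
- home_red (a point): Point fixed on the holder, axes as the holder's: the centre of the red tile when it lies flat on the deck in the red lane, long side along x, far end against the stop wall, under the red clip; its near end is then 4.5 mm inside the line of the gate. Lanes are 82 mm apart.
- clip_red (a joint): Lift angle (rad, 0 at rest, limit 0.7) of the red lane's chrome clip, 40 mm wide, red patch, hinged on the stop wall, pressing down with about 2 N. At rest its nip is 4 mm above the deck, 26 mm before the stop wall; its front lip, 43 mm before that wall, flares to 11 mm above the deck, so a tile sliding in (3 to 10 N) lifts it. About 0.1 with a tile beneath.
- tile_green_c (a point): Centre (half-way up) of the green memo tile: a stiff flat tile 90 (its x) x 50 (its y) x 7 mm, 35 g, green with a white paper panel on top; starts flat on the mantelpiece. May be absent. Either end may go first.
- home_green (a point): Point fixed on the holder, axes as the holder's: the centre of the green tile when it lies flat on the deck in the green lane, long side along x, far end against the stop wall, under the green clip; its near end is then 4.5 mm inside the line of the gate. Lanes are 82 mm apart.
- clip_green (a joint): Lift angle (rad, 0 at rest, limit 0.7) of the green lane's chrome clip, 40 mm wide, green patch, hinged on the stop wall, pressing down with about 2 N. At rest its nip is 4 mm above the deck, 26 mm before the stop wall; its front lip, 43 mm before that wall, flares to 11 mm above the deck, so a tile sliding in (3 to 10 N) lifts it. About 0.1 with a tile beneath.
- organiser: Bystander, fixed: bamboo two-tier organiser 130 x 160 x 125 mm with a white ceramic ring dish on top (160 mm high over all). Origin at its underside's centre.
- cup: Bystander: teal enamel mug, 80 mm in diameter, 80 mm high, with handle. Origin at its underside's centre.
- jar: Bystander: frosted glass jar with metal screw lid, 70 mm in diameter, 95 mm high. Origin at its underside's centre.
- dinosaur: Bystander: green plastic toy dinosaur, about 165 mm long, 36 mm wide and 105 mm high. Origin at its underside's centre, head along its +x.
Not all that is in view belongs to the job. What is shaped like the part that bears tile_green_c but orange or turquoise is not meant.

How it is judged:
By the outcome, as a careful person would: the job done as asked, in the order asked, and still so for the second after the job is handed in, with the robot touching nothing.
Of tile_blue, tile_yellow, tile_red, tile_green only 3 to 4 are there at a start; the rules pass over those that are not, and their reading is None.
At some moment in a run one of tile_blue, tile_yellow, tile_red, tile_green may be knocked a few centimetres aside while the robot is not near it.
It also fails if it takes over 210 s, if anything falls off the work surface, if the arm or the gripper's body presses on something with over 40 N, if the wrist force passes 120 N, or if a joint passes its speed limit or range.

## Working session

There is one attempt and no reset: what is moved stays moved. The work goes in short steps, each a Python script; the robot and the scene stay as the last script left them, time stands still between calls to the robot, and variables do not carry over. Pictures are saved under pics/ and viewed, at most 14 in all, crops included, and the job is handed in when it is done.

```bash
mkdir -p pics; ls
python3 - <<'E'
from bench import robot
import cv2,numpy as np
for n in ("scene","top","wrist"):
    d=robot.get_image(n); cv2.imwrite(f"pics/{n}0.png",d["img"])
    print(n,d["fovy"],d["cx"],d["cy"],np.round(d["eye"],1),np.round(d["orientation"],4))
print(robot.current_eef_rot(),robot.current_t())
E
```

```text
pics
scene 42.01039098305502 286.8405000953998 203.86895708887704 [1361.4  880.5 1076.8] [-2.2326 -0.0119  2.4016]
top 44.293740188956534 285.2627012064635 212.901755451224 [ 290.6  -83.4 1673.3] [-3.0322e+00 -8.0000e-04 -1.5418e+00]
wrist 65.42882692864727 277.8772483639905 212.24107356708728 [170.3 528.  383.6] [2.8589e+00 1.1000e-03 1.1193e+00]
[-3.14019429e+00 -2.71412327e-04  2.68980183e+00] 0.15
```

View pics/top0.png

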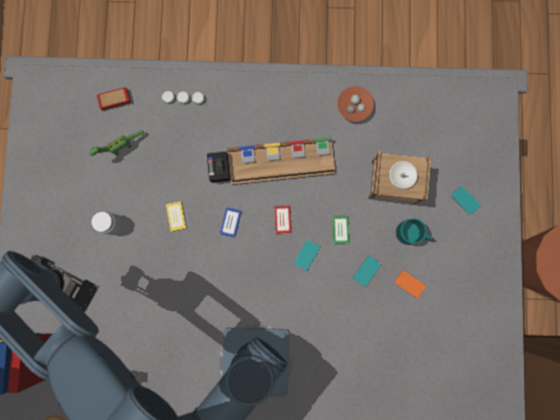

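View pics/scene0.png

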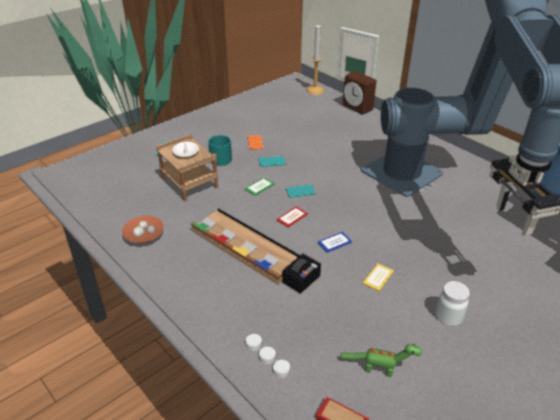

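The top view shows the holder at about (275,160) with its housing at the left end (+y). All four tiles are there, each with a white panel: yellow (176,216), blue (231,222), red (283,219) and green (341,230). The lookalikes are turquoise at (307,255), (367,271) and (466,201), and orange at (410,285); they have no panel and are not meant. Next I'll measure by colour mask, then look with the wrist camera.

```bash
cat > h.py <<'E'
from bench import robot
import cv2,numpy as np
from scipy.spatial.transform import Rotation as R
HSV={'blue':((108,110,50),(130,255,255)),'yellow':((20,110,90),(34,255,255)),'red':((172,120,70),(179,255,255)),'green':((50,110,50),(78,255,255))}
def shot(n,save=None):
    d=robot.get_image(n); d["n"]=n
    if save: cv2.imwrite(f"pics/{save}.png",d["img"])
    return d
def cam(d): return d["img"].shape[0]/2/np.tan(np.radians(d["fovy"])/2), R.from_euler('xyz',d["orientation"]).as_matrix(), np.array(d["eye"])
def ray(d,uv,z):
    f,M,e=cam(d); uv=np.atleast_2d(np.asarray(uv,float))
    v=np.c_[(uv[:,0]-d["cx"])/f,(uv[:,1]-d["cy"])/f,np.ones(len(uv))]@M.T
    return e+v*((z-e[2])/v[:,2])[:,None]
def proj(d,p):
    f,M,e=cam(d); q=(np.atleast_2d(p)-e)@M
    return q[:,:2]/q[:,2:]*f+[d["cx"],d["cy"]]
def mask(d,c):
    hsv=cv2.cvtColor(d["img"],cv2.COLOR_BGR2HSV); m=cv2.inRange(hsv,*map(np.array,HSV[c]))
    if c=='red': m|=cv2.inRange(hsv,np.array((0,120,70)),np.array((7,255,255)))
    return m
def blobs(d,c,z,amin=30):
    """rectangles of colour c cast on plane z: (cx,cy,long,short,yaw of long side,u,v)"""
    out=[]
    for k in cv2.findContours(mask(d,c),cv2.RETR_EXTERNAL,cv2.CHAIN_APPROX_NONE)[0]:
        if cv2.contourArea(k)<amin: continue
        P=ray(d,k[:,0,:],z)[:,:2].astype(np.float32)
        (x,y),(w,h),a=cv2.minAreaRect(P); a=np.radians(a)
        if w<h: w,h,a=h,w,a+np.pi/2
        a=(a+np.pi/2)%np.pi-np.pi/2
        out.append((x,y,w,h,a,*k[:,0,:].mean(0)))
    return np.array(out)
E
python3 - <<'E'
from h import *
np.set_printoptions(precision=2,suppress=True)
d=shot("top")
for c in HSV: print(c,blobs(d,c,7)[:, :]) 
# view pose
print(ray(d,[[208,182],[334,172],[275,160]],18))
for yaw in (0,np.pi/2,-np.pi/2,np.pi):
    print(yaw,[robot.inverse_kinematics(p,[np.pi,0,yaw]) is not None for p in ([480,0,300],[450,0,350],[500,0,250],[550,0,300])])
E
```

```text
blue [[-33.03 794.23 141.27  18.91   0.09   2.08 366.19]
 [438.84  97.99  87.35  49.    -0.2  230.81 221.62]]
yellow [[453.55 276.64  90.14  50.73   0.24 175.5  215.97]
 [678.94 -29.74  26.37  16.79  -1.54 272.26 150.43]
 [698.49 -27.54  50.25  10.78  -1.43 271.73 144.64]]
red [[-53.75 756.49 122.37  31.43   0.    13.84 373.57]
 [451.95 -71.04  88.03  48.66   0.03 282.53 219.22]
 [841.43 504.5  102.06  52.81  -1.29 113.36 100.39]]
green [[679.04 480.27 182.99  41.34  -1.18 116.66 144.49]]
[[ 566.03  174.4    18.  ]
 [ 610.91 -234.16   18.  ]
 [ 645.05  -40.89   18.  ]]
0 [True, True, True, True]
1.5707963267948966 [True, True, True, True]
-1.5707963267948966 [True, True, True, True]
3.141592653589793 [True, True, True, True]
```

Run:
```python
from h import *
np.set_printoptions(precision=2,suppress=True)
robot.move_ptp([480,0,330],[np.pi,0,np.pi])
d=shot("wrist","w1")
print(d["eye"],d["orientation"],robot.current_t(),robot.current_qpos())
for c in HSV: print(c,blobs(d,c,7)); 
for c in HSV: print(c,blobs(d,c,34)[:,:5]);
```

```text
[402.58   0.09 495.53] [ 2.86 -0.    1.57] 2.2667 [-0.23  0.08  1.49  0.    1.58 -1.8 ]
blue [[698.29  53.04  51.58  11.81  -1.44 309.22 299.74]
 [674.55  49.74  30.05  22.18  -1.43 307.26 286.94]
 [439.54  95.77  89.62  50.64  -0.2  343.22 142.42]]
yellow [[ 786.29  379.13   85.22   12.22    0.18  492.9   343.8 ]
 [ 786.78 -378.04   84.84   10.46   -0.18   62.77  343.81]
 [ 709.93  -32.73   53.9    13.16   -1.44  258.47  305.76]
 [ 686.46  -34.79   30.82   23.26   -1.43  256.95  293.36]
 [ 454.46  273.93   91.24   51.84    0.24  462.9   152.84]]
red [[ 721.16 -119.09   54.43   13.8    -1.42  207.97  311.63]
 [ 697.56 -119.48   30.27   22.77   -1.48  206.93  299.33]
 [ 453.56  -72.76   90.03   50.67    0.07  228.39  151.76]]
green [[ 425.66 -260.7    89.31   51.94    0.06   98.15  132.41]]
blue [[681.95  50.12  48.73  11.16  -1.44]
 [659.52  47.    28.39  20.96  -1.43]
 [437.5   90.48  84.67  47.84  -0.2 ]]
yellow [[ 765.08  358.18   80.51   11.55    0.18]
 [ 765.54 -357.14   80.16    9.89   -0.18]
 [ 692.94  -30.92   50.92   12.43   -1.44]
 [ 670.77  -32.87   29.11   21.97   -1.43]
 [ 451.59  258.8    86.19   48.98    0.24]]
red [[ 703.56 -112.51   51.42   13.03   -1.42]
 [ 681.26 -112.87   28.6    21.51   -1.48]
 [ 450.74  -68.73   85.05   47.87    0.07]]
green [[ 424.39 -246.29   84.37   49.07    0.06]]
```

View pics/w1.png

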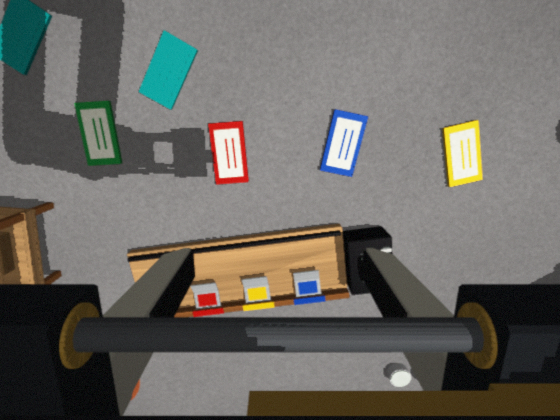

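All four tiles measure about 90 x 50 at z=7, and the lane strips are 82.0 mm apart at z=34, so the scale holds. The holder's yaw is about 0.13 and its origin about (646,-79). The tiles are at pixels green (98,132), red (228,152), blue (343,142) and yellow (463,153). Next I'll look closely at the wheel.

```bash
cat >> h.py <<'E'
TH=0.132; HX=np.array([np.cos(TH),np.sin(TH)]); HY=np.array([-np.sin(TH),np.cos(TH)]); O=np.array([645.7,-78.7])
def W(x,y,z): return np.r_[O+x*HX+y*HY,z]
def H(p): q=np.asarray(p)[...,:2]-O; return np.stack([q@HX,q@HY],-1)
LANE={'blue':123,'yellow':41,'red':-41,'green':-123}
D=[np.pi,0,np.pi+TH]
E
python3 - <<'E'
from h import *
np.set_printoptions(precision=2,suppress=True)
robot.move_ptp(W(-90,193,200),D)
d=shot("wrist","w2")
print(proj(d,[W(0,193,62),W(0,193,50),W(-45,160,50),W(45,160,50),W(-45,226,50),W(45,226,50)]),robot.current_qpos())
c=d["img"][150:400,130:430]; cv2.imwrite("pics/w2c.png",cv2.resize(c,None,fx=2.4,fy=2.4))
E
```

```text
[[278.45 284.81]
 [278.44 279.3 ]
 [246.59 239.97]
 [248.68 315.82]
 [310.43 240.05]
 [308.09 315.9 ]] [-0.02  0.25  1.58 -0.    1.3  -1.72]
```

View pics/w2c.png

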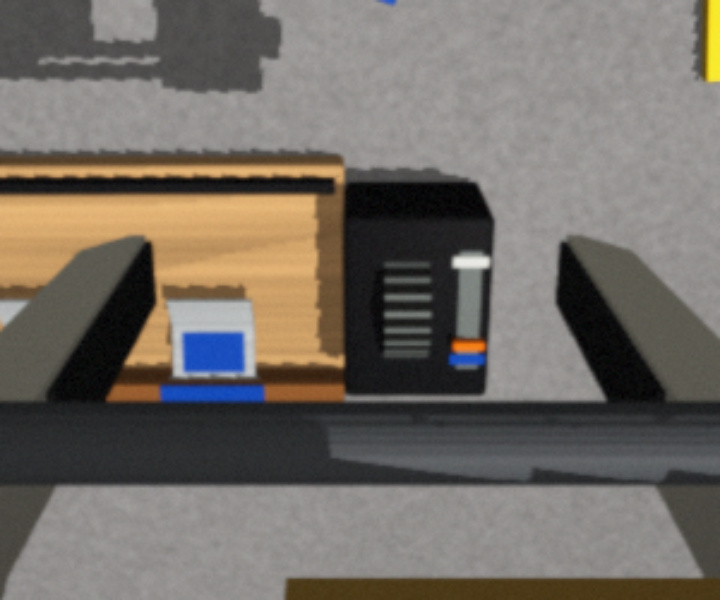

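Run:
```python
from h import *
np.set_printoptions(precision=1,suppress=True)
d=shot("wrist")
cc=lambda a: np.array(a)/2.4+[130,150]
print("housing",H(ray(d,cc([[347,215],[490,220],[345,393],[485,393]]),50)))
print("wheel",H(ray(d,cc([[408,310]]),62)),"pointer",H(ray(d,cc([[471,262],[468,347],[467,360]]),51)))
print("deckend",H(ray(d,cc([[343,160]]),18)), "gate end",H(ray(d,cc([[334,186]]),24)))
print("strip blue",[H(b)for b in blobs(d,'blue',34)],blobs(d,'blue',34)[:,2:])
print(d["eye"],d["orientation"],robot.current_tcp_pos(),robot.current_eef_rot())
print(ray(d,cc([[347,215],[490,220],[345,393],[485,393]]),50))
```

```text
housing [[-44.5 188.3]
 [-42.2 250.2]
 [ 43.6 187.2]
 [ 43.6 252. ]]
wheel [[ -5.4 214.6]] pointer [[-22.9 242.6]
 [ 19.  243. ]
 [ 25.7 242.8]]
deckend [[-59.5 186.2]] gate end [[-48.7 182.1]]
strip blue [array([ 53.3, 122.9]), array([ 34.1, 245.4]), array([ 29.7, 124.4]), array([-180.2,  199.9])] [[ 49.6  10.7  -1.4 218.8 313. ]
 [ 17.5   6.5  -1.4 324.5 298. ]
 [ 28.9  20.7  -1.4 219.2 295.1]
 [ 82.8  46.2  -0.2 286.6 100.1]]
[454.8  89.7 367.1] [2.9 0.  1.7] [532.1 100.  201.9] [-3.1  0.  -3. ]
[[576.8 102.1  50. ]
 [570.9 163.7  50. ]
 [664.3 112.6  50. ]
 [655.8 176.9  50. ]]
```

The housing is at holder x ±44, and in my frame y runs 188 to 251, so the lanes are not centred on the deck. I'll keep my own lane-based frame and put the wheel at about (0, 215). The pointer is near the blue mark, about 2.6 rad, so the gate has to come down. I'll try one stroke with force control.

```bash
cat >> h.py <<'E'
WX,WY=0.,215.
def zt(x,w=7.5,r=28):   # tip height that touches the rim at offset x, flat tip half width w
    e=max(abs(x-WX)-w,0); return 62-r+np.sqrt(r*r-e*e)
def press(): return robot.current_contact_force()
def stroke(x0,x1,F=6,log=True,step=3,k=0.05):
    robot.move_linear(W(x0,WY,zt(x0)+6),D,speed=200)
    f0=press()[2]
    hit=robot.move_linear(W(x0,WY,zt(x0)-4),D,speed=15,f_stop=4)
    off=robot.current_tcp_pos()[2]-zt(x0); L=[]
    if not hit: print("no contact",off); return off
    for x in np.r_[np.arange(x0,x1,step*np.sign(x1-x0))[1:],x1]:
        f=press()-[0,0,f0]; off-=np.clip(k*(F-f[2]),-.4,.4); L.append((x,off,*f))
        robot.move_linear(W(x,WY,zt(x)+off),D,speed=50)
    if log: print(np.round(L,2))
    robot.move_linear(W(x1,WY,72),D,speed=200)
def pointer(d):
    """pointer fraction from white to blue mark, holder x of pointer (plane z=51)"""
    hsv=cv2.cvtColor(d["img"],cv2.COLOR_BGR2HSV); r={}
    box=np.array([W(a,b,51) for a in(-34,36) for b in(234,252)]); p=proj(d,box); u0,v0=p.min(0).astype(int); u1,v1=p.max(0).astype(int)+1
    s=hsv[v0:v1,u0:u1]
    for n,lo,hi in(('w',(0,0,185),(180,60,255)),('o',(5,150,120),(18,255,255)),('b',(105,130,80),(130,255,255))):
        y,x=np.nonzero(cv2.inRange(s,np.array(lo),np.array(hi)))
        r[n]=H(ray(d,[[x.mean()+u0,y.mean()+v0]],51))[0,0] if len(x)>2 else np.nan
    return {k:round(float(v),1) for k,v in r.items()}
E
python3 - <<'E'
from h import *
print(pointer(shot("wrist")))
robot.move_gripper(0)
robot.move_ptp(W(10,WY,90),D)
print(press())
stroke(10,-16)
print(press(),robot.current_t())
robot.move_linear(W(-90,WY,200),D)
print(pointer(shot("wrist")),robot.current_t())
E
```

```text
{'w': -24.6, 'o': 16.5, 'b': 23.4}
[ 0.06712533 -0.2227891  -0.35900395]
[[  7.    -0.04  -0.67   0.98   4.47]
 [  4.    -0.14  -0.47   0.36   3.98]
 [  1.    -0.2    0.09   1.02   4.83]
 [ -2.    -0.19   0.63  -0.27   6.12]
 [ -5.    -0.21   0.09  -0.24   5.66]
 [ -8.    -0.18   1.47  -1.04   6.58]
 [-11.    -0.16   0.46  -0.1    6.32]
 [-14.    -0.11   0.35  -0.29   7.07]
 [-16.    -0.05   0.55  -0.52   7.24]]
[-0.27586361  0.71698723  0.29017877] 8.5
{'w': -24.8, 'o': nan, 'b': nan} 9.6833
```

Run:
```python
from h import *
d=shot("wrist")
c=d["img"][150:400,180:480]; cv2.imwrite("pics/w3c.png",cv2.resize(c,None,fx=2.4,fy=2.4))
```

```text
(no output)
```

View pics/w3c.png

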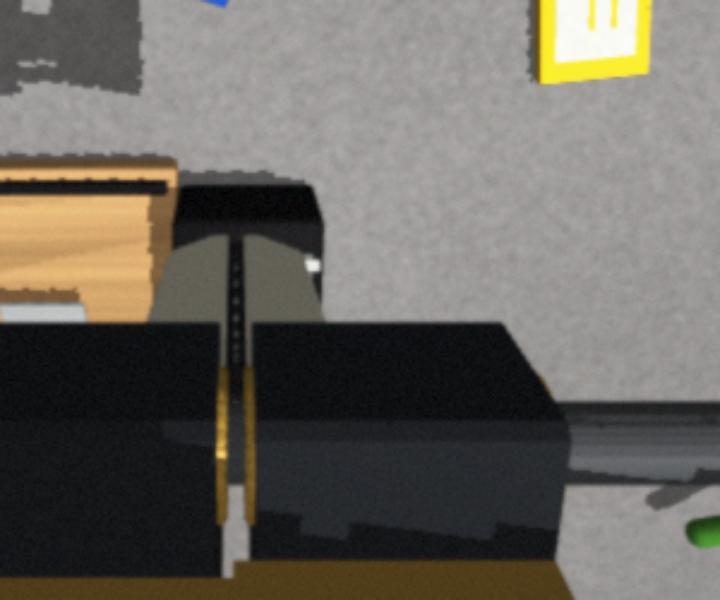

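The closed fingers hide the pointer, so I'll look from the side.

Run:
```python
from h import *
robot.move_linear(W(-90,110,200),D,speed=250)
print(pointer(shot("wrist")),robot.current_t())
```

```text
{'w': -24.7, 'o': 3.7, 'b': 23.2} 10.35
```

Run:
```python
from h import *
robot.move_ptp(W(16,WY,80),D)
for i in range(3): stroke(16,-16,log=i==2,step=4)
robot.move_linear(W(-90,110,200),D,speed=250)
print(pointer(shot("wrist")),robot.current_t())
```

```text
[[ 12.    -0.07   0.7   -0.83   3.08]
 [  8.    -0.24  -0.65   0.15   2.49]
 [  4.    -0.34   0.46   0.4    3.95]
 [  0.    -0.41   2.12   0.8    4.6 ]
 [ -4.    -0.49   2.93   0.06   4.49]
 [ -8.    -0.56   2.3    0.18   4.61]
 [-12.    -0.55   3.88   0.99   6.22]
 [-16.    -0.52   2.9   -0.32   6.49]]
{'w': -24.3, 'o': -23.8, 'b': 23.1} 21.125
```

The gate is down: the pointer is at the white mark and the last stroke dragged against the stop. Next come the tiles, with a fresh look before each grasp, red first.

```bash
cat >> h.py <<'E'
ROUGH={'red':(453,-73),'green':(426,-261),'blue':(440,96),'yellow':(454,274)}
def find(c,xy):
    robot.move_ptp([xy[0]+50,xy[1],250],[np.pi,0,np.pi]); d=shot("wrist")
    B=[b for b in blobs(d,c,7) if 82<b[2]<98 and 44<b[3]<57]
    print(c,np.round(B,2)); return B
GB=32
def grasp(c):
    robot.move_gripper(.72)
    B=find(c,ROUGH[c]); assert len(B)==1
    x,y,_,_,a=B[0][:5]
    if abs(a)>1.2: print("sideways",a)
    g=np.array([x,y])-GB*np.array([np.cos(a),np.sin(a)]); o=[np.pi,0,np.pi+a]
    robot.move_ptp([*g,50],o); robot.move_linear([*g,2],o,speed=80,f_stop=10)
    robot.move_gripper(0); w=robot.current_gripper_width()*93
    robot.move_linear([*g,60],o); print("grip width",w,robot.current_finger_force()); return w
def insert(c):
    yl=LANE[c]; x0=-52-GB; xe=3-GB
    robot.move_ptp(W(x0,yl,60),D); robot.move_linear(W(x0,yl,20.4),D,speed=60)
    f0=press(); robot.move_linear(W(xe-4,yl,20.4),D,speed=40); f1=press()
    hit=robot.move_linear(W(xe+5,yl,20.4),D,speed=10,f_stop=9)
    print("slide f",np.round(f1-f0,1),"end",hit,H(robot.current_tcp_pos())-[xe,yl],np.round(press()-f0,1),robot.current_gripper_width()*93)
E
python3 - <<'E'
from h import *
w=grasp('red'); d=shot("wrist","g1")
if 46<w<54: insert('red'); d=shot("wrist","g2")
print(robot.current_t())
E
```

```text
red [[ 4.5336e+02 -7.3010e+01  9.0120e+01  5.0120e+01  7.0000e-02  2.7852e+02
   1.3898e+02]]
grip width 49.204083744518606 29.99363511800766
slide f [-3.4  0.4  0.2] end True [ 0.07228812 -0.01362134] [-1.   0.2  3. ] 49.2116563790519
29.0583
```

Gripped at 49.2 mm and stopped within 0.1 mm of the expected end. I'll release and look.

```bash
cat >> h.py <<'E'
def release(c):
    robot.move_gripper(.63); p=robot.current_tcp_pos(); robot.move_linear([p[0],p[1],75],D)
def check(c,save=None):
    yl=LANE[c]; robot.move_ptp(W(-95,yl,150),D); d=shot("wrist",save)
    q=proj(d,[W(-60,yl-30,25),W(40,yl+30,25),W(-60,yl+30,25),W(40,yl-30,25)]); m=np.zeros(d["img"].shape[:2],np.uint8)
    u0,v0=q.min(0).astype(int); u1,v1=q.max(0).astype(int); m[v0:v1,u0:u1]=255
    k=cv2.bitwise_and(mask(d,c),m); ys,xs=np.nonzero(k)
    P=H(ray(d,np.c_[xs,ys],25)); P=P[P[:,0]<-5]
    print(c,"near edge x",np.percentile(P[:,0],1).round(1),"sides",np.percentile(P[:,1],[.5,99.5]).round(1)-yl); return d,P
E
python3 - <<'E'
from h import *
release('red'); d,P=check('red','c1')
cv2.imwrite("pics/c1c.png",cv2.resize(d["img"][120:400,140:440],None,fx=2,fy=2))
print(robot.current_t())
E
```

```text
red near edge x -44.5 sides [-25.4  24.3]
30.5333
```

View pics/c1c.png

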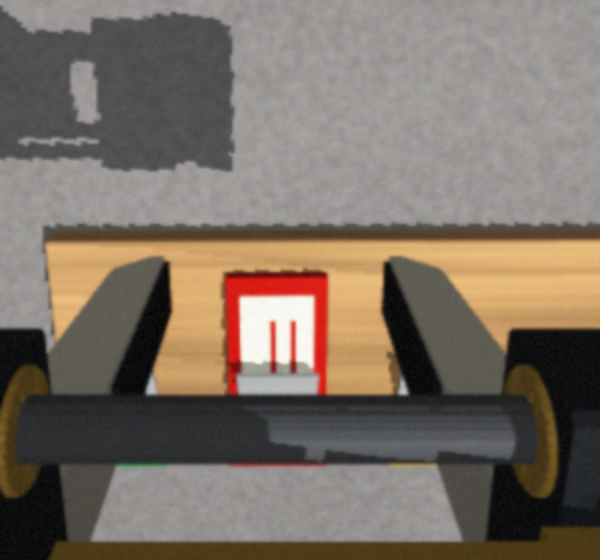

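Red lies straight under its clip with the gate flush below it. I'll seat it with a push from behind, then do green.

```bash
cat >> h.py <<'E'
def seat(c):
    yl=LANE[c]; robot.move_gripper(0); robot.move_ptp(W(-75,yl,60),D); robot.move_linear(W(-75,yl,20.8),D)
    a=robot.move_linear(W(-53,yl,20.8),D,speed=60,f_stop=6)
    b=robot.move_linear(W(-44,yl,20.8),D,speed=10,f_stop=10); p=robot.current_tcp_pos()
    print("seat",c,a,b,H(p)[0]+7.5); robot.move_linear(W(-75,yl,20.8),D); robot.move_linear(W(-75,yl,75),D)
E
python3 - <<'E'
from h import *
seat('red')
w=grasp('green')
if 46<w<54: insert('green'); release('green'); seat('green'); check('green'); check('red')
print(robot.current_t())
E
```

```text
seat red True True -44.223346453803806
green [[ 4.6789e+02 -2.4038e+02  9.0040e+01  4.9740e+01  6.0000e-02  2.9371e+02
   1.7328e+02]]
grip width 49.67564098564691 29.991411566734314
slide f [-3.  -0.4  0.4] end True [-0.07088396 -0.01352189] [-0.7 -0.6  4. ] 49.659451125550035
seat green False True -43.95736852036326
green near edge x -41.8 sides [-1.4  0.5]
red near edge x -41.5 sides [0.7 2.7]
47.775
```

Green had been knocked about 45 mm aside, and the fresh look caught it. Red and green seat at the same depth. Blue and yellow are next.

Run:
```python
from h import *
for c in('blue','yellow'):
    w=grasp(c)
    if not 46<w<54: break
    insert(c); release(c); seat(c)
print(robot.current_t())
robot.move_ptp(W(-110,0,250),D); robot.move_gripper(1); shot("wrist","all")
```

```text
blue [[ 4.3954e+02  9.6090e+01  8.9530e+01  5.0100e+01 -2.0000e-01  2.7903e+02
   1.3842e+02]]
grip width 49.319764652165325 29.995808601379395
slide f [-3.6 -0.   3.7] end True [0.1479372  0.00573091] [-0.5 -0.2  4.8] 49.47877025591853
seat blue True True -44.682539340185585
yellow [[4.5450e+02 2.7494e+02 9.0650e+01 5.0740e+01 2.3000e-01 2.7980e+02
  1.3986e+02]]
grip width 49.40252729081632 29.994395971298218
slide f [-3.7  1.4  2.4] end True [-0.08149869  0.00934113] [-1.2  0.5  5. ] 49.00780647225296
seat yellow True True -44.447322787677905
73.9833
```

View pics/all.png

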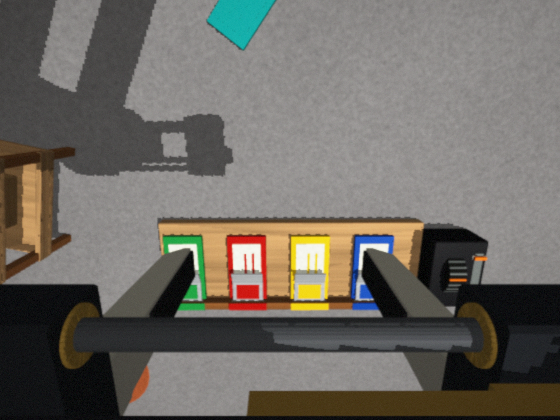

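All four tiles lie straight under their clips, near edges in line at row ~236. The seat depths change by an even 0.24 mm per lane, which is just my small yaw error. Now I'll raise the gate.

Run:
```python
from h import *
robot.move_gripper(0); robot.move_ptp(W(-16,WY,80),D)
for i in range(4): stroke(-16,16,log=i==3,step=4)
robot.move_linear(W(-90,110,200),D,speed=250)
print(pointer(shot("wrist")),robot.current_t())
```

```text
[[-1.20e+01  5.70e-01 -7.90e-01  1.00e-02  4.62e+00]
 [-8.00e+00  3.40e-01  1.36e+00 -6.30e-01  1.52e+00]
 [-4.00e+00  7.00e-02  1.78e+00 -6.00e-01  5.60e-01]
 [ 0.00e+00  0.00e+00 -1.47e+00 -1.36e+00  4.56e+00]
 [ 4.00e+00 -5.00e-02 -2.37e+00  3.10e-01  5.07e+00]
 [ 8.00e+00 -7.00e-02 -2.30e+00 -3.70e-01  5.60e+00]
 [ 1.20e+01 -1.10e-01 -1.12e+00 -6.00e-01  5.08e+00]
 [ 1.60e+01 -1.80e-01 -1.16e+00 -2.10e-01  4.69e+00]]
{'w': -23.8, 'o': 25.0, 'b': nan} 91.8417
```

The pointer covers the blue mark. One more stroke against the stop, then a final look.

Run:
```python
from h import *
robot.move_ptp(W(-8,WY,75),D); stroke(-8,14,F=7,step=3)
robot.move_linear(W(-90,110,200),D,speed=250)
print(pointer(shot("wrist")))
robot.move_ptp(W(-180,-20,250),D); d=shot("wrist","end"); print(robot.current_t())
cv2.imwrite("pics/endc.png",cv2.resize(d["img"][160:400,120:520],None,fx=2,fy=2))
```

```text
[[-5.    0.04 -0.38 -0.64  3.79]
 [-2.   -0.18  1.01 -0.77  2.65]
 [ 1.   -0.12 -4.08 -0.1   8.23]
 [ 4.   -0.07 -3.93 -1.06  7.89]
 [ 7.   -0.1  -3.94  0.25  6.58]
 [10.   -0.1  -3.42 -0.67  6.98]
 [13.   -0.11 -3.56 -0.69  6.73]
 [14.   -0.21 -1.8  -0.45  4.99]]
{'w': -23.4, 'o': 25.0, 'b': nan}
97.3083
```

View pics/endc.png

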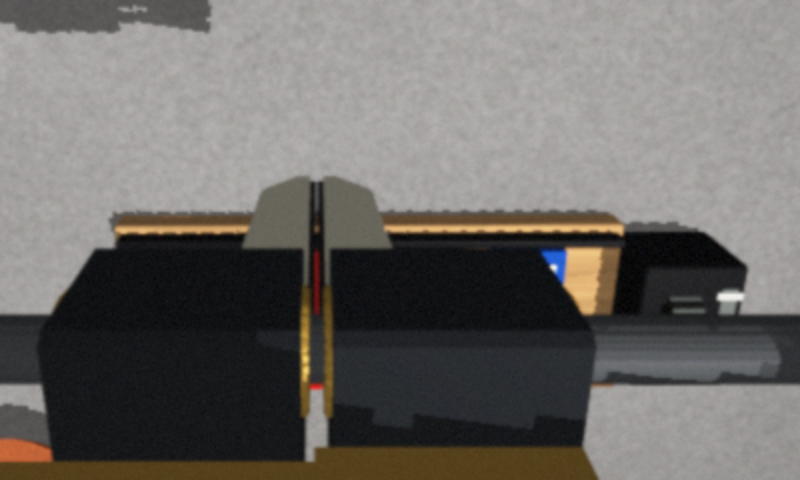

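The gate bar is up (black line at crop row ~240), the pointer did not move, and the wheel slipped against its stop. One last unobstructed look at the tiles before handing in.

Run:
```python
from h import *
robot.move_gripper(1); robot.move_ptp(W(-110,20,270),D); d=shot("wrist","fin")
for c in LANE: print(c,[(np.round(H(b),1),np.round(b[2:5],2)) for b in blobs(d,c,25) if b[0]<720 and b[0]>560])
cv2.imwrite("pics/finc.png",cv2.resize(d["img"][190:330,130:510],None,fx=2,fy=2))
```

```text
blue [(array([ 57.7, 125.2]), array([50.77, 11.16, -1.44])), (array([ 35.8, 124.1]), array([29.38, 20.17, -1.44])), (array([  1.3, 121.9]), array([89.15, 49.5 ,  0.13]))]
yellow [(array([57.9, 41.9]), array([51.05, 11.16, -1.44])), (array([36. , 40.9]), array([29.52, 20.17, -1.44])), (array([ 1.6, 40.6]), array([92.14, 51.52,  0.13]))]
red [(array([ 58.1, -42.5]), array([52.47, 11.16, -1.44])), (array([ 36.2, -41.4]), array([29.41, 20.17, -1.44])), (array([  2.5, -41.2]), array([90.74, 50.69,  0.13]))]
green [(array([  58.6, -108.2]), array([14.14, 11.4 , -1.51])), (array([ -21.3, -122.4]), array([50.06, 43.35, -1.43]))]
```

View pics/finc.png

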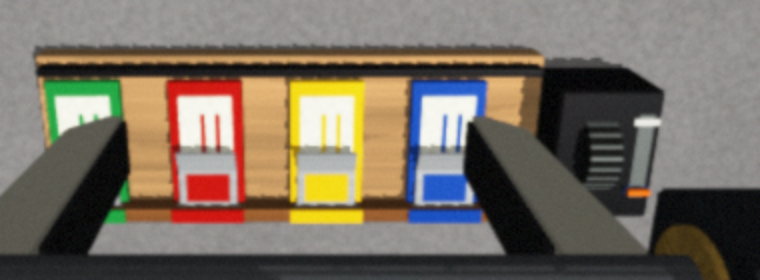

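The tiles are straight (yaw 0.13, same as the holder), centred in their lanes and shut in behind the raised gate, with the pointer at the blue end.

```bash
python3 -c "
from bench import robot
print(robot.current_t(), robot.hand_in())"
```

```text
the job is handed in; nothing more can be done
99.2583 None
```

Handed in at 99 s: gate lowered by its wheel, all four tiles slid under their own clips up to the stop wall, gate rolled fully back up, and the robot clear of everything.

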